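# Reset the label printer under its push-latch cover

### The job

Press down on the front part of the label printer's top cover so that its push latch pops it open, press the round reset button inside all the way in and let go, then push the cover down again until it latches shut and stays shut. Use only touch: do not lift the printer or push it about, do not press the small square button next to the round one, and leave the other things on the bench where they are.

Things in the scene. Friction and masses are not known exactly. Their poses are not given: they have to be found in the camera images.
- printer: grey label printer, 180 (x) x 170 (y) x 80 mm high, 2.4 kg, loose on rubber feet. Origin: centre of its underside; z up; -x is its front (steel tear edge and slot), +x its rear, where the cover is hinged. A well 82 (x) x 118 mm (y) centred in its top, floor at height 45 mm, holds two buttons; the cover closes it.
- cover (a joint): angle (rad) of the cover. 0 = latched shut; 1.6 = open, just past upright (stop). Push latch: press it in below -0.07 (stop at -0.10, 7 mm down at the front edge; about 3 N at the rib), let go and get out of its way: a spring swings it open in 1 s and holds it there. From open, pushing it down to the stop and letting go latches it at 0. Each further full press toggles it.
- cover_pad (a point): top centre of the dark rounded rib to press on (58 mm along y, 8 mm wide, 2.5 mm proud) on the cover's outer face. The cover is a grey plate 70 (x) x 106 (y) x 5 mm, hinged along its rear edge; shut, its top is level, 88 mm above the bench, 8 mm over the case top. The rib is 16 mm from the front edge, 54 mm from the hinge; it moves with the cover.
- cover_hinge (a point): point on the cover's hinge axis, mid-width, 83 mm above the bench, 35 mm behind (+x of) the printer's centre; axis along the printer's y, in the plane of the cover's inner face. To shut the open cover, push its outer face (to the rear when open) over towards the printer's front and down, against the spring (1 to 4 N).
- reset (a joint): travel (m) of the round reset button: 0 = out, 0.006 = fully in; sprung, 4 N fully in
- reset_top (a point): centre of the top of the round grey reset button, 26 mm across, in a black collar of 42 mm; in the well at x -14, y -27 mm in the printer's frame, top 63 mm above the bench (17 mm below the case top). Reached from above only while the cover is open; pressed straight down.
- feed (a joint): travel (m) of the small square feed button, which is not to be pressed: 0 = out, 0.005 = fully in
- feed_top (a point): centre of the top of the square feed button, 14 mm wide, in the well at x -14, y +34 mm in the printer's frame, top 59 mm above the bench
- mug: white ceramic mug, 80 mm wide, 90 mm high. Bystander, loose; origin at its underside. Leave alone.
- tape: black roll of tape lying flat, 90 mm across, 20 mm high. Bystander, loose; origin at its underside. Leave alone.
- driver: screwdriver with green handle, 190 mm long, lying down. Bystander, loose; origin at its underside. Leave alone.
- meter: black hand multimeter lying flat, 150 x 85 x 36 mm. Bystander, loose; origin at its underside. Leave alone.
- can: grey spray can standing, 52 mm across, 170 mm high. Bystander, loose; origin at its underside. Leave alone.
- tray: grey open parts tray with four cells, 100 x 140 x 35 mm. Bystander, loose; origin at its underside. Leave alone.
- wrench: steel wrench, 150 mm long, lying down. Bystander, loose; origin at its underside. Leave alone.

How it is judged:
On the way, in this order (a step that is already met when the one before it is completed fails the run):
1. the cover has been pressed in against its latch (value of joint cover below -0.01 rad).
2. the cover has popped open (value of joint cover above 1.3 rad), for 0.2 s.
3. the reset button is pressed fully in while the cover is open (value of joint reset above 0.0048 m and value of joint cover above 0.9 rad), for 0.05 s.
4. the cover has been pressed in again (value of joint cover below -0.02 rad).
At the end, for the whole second after the job is handed in: the cover is latched shut (within 0.03 rad of its latched position) and at rest, the reset button has come back out (less than 1.5 mm in), the printer stands on the bench within 40 mm of where it began, and every bystander is within 40 mm of where it began (value of joint cover between -0.03 and 0.03 rad and velocity of joint cover below 0.05 rad/s and value of joint reset below 0.0015 m and distance of each of mug, tape, driver, meter, can, tray, wrench, printer from where it was at the start of the episode below 0.04 m and height (world z) of printer below 0.012 m); the robot touches nothing.
It fails at once if the square feed button is pressed (more than 2.5 mm) (value of joint feed above 0.0025 m).
It fails at once if the printer is lifted (12 mm) or pushed more than 40 mm (height (world z) of printer above 0.012 m or distance of printer from where it was at the start of the episode above 0.04 m).
It fails at once if a bystander is lifted or moved by more than 40 mm (distance of any of mug, tape, driver, meter, can, tray, wrench from where it was at the start of the episode above 0.04 m).
It also fails if it takes over 58 s, if anything falls off the work surface, if the arm or the gripper's body presses on something with over 40 N, if the wrist force passes 120 N, or if a joint passes its speed limit or range.

### The arm

A 6-joint arm with a two-finger parallel gripper is mounted at the origin on the work surface. World frame = base frame: x ahead of the robot, y to its left, z up, the work surface at z = 0. Lengths are in m, angles in rad, forces in N, time in s.
With the tool pointing down it reaches from about 0.35 to 0.775 m from the base axis. Payload 5.5 kg.
Tool frame: the origin (TCP) lies midway between the tips of the shut fingers; the grasp point (between the pads) lies 19 mm behind it; z points along the fingers, y is the direction in which the jaws open and shut (so a half turn about z gives the same grasp; the last joint's range is limited). The gripper opens to 85 mm and grips with 20 to 120 N. Pads are 22 mm wide; open, the fingers measure 114 mm over their backs; the gripper's body (76 mm by 85 mm) begins 54 mm behind the grasp point. The pads swing forward as they close: fully open they stand 13 mm farther back than shut.
Start: joints at [-1.485, 0.313, 0.046, 1.304, 0, 1.431], TCP at [0.129, -0.56, 0.231] pointing down, gripper open.
Joint ranges: [-2.76, 2.76], [-0.86, 1.69], [-1.03, 1.26], [-2.2, 2.34], [-1.47, 1.5], [-3.14, 3.14]. Speed limits (rad/s): [2.57, 2.57, 3.14, 3.14, 3.14, 3.14].

### API

Orientations are given as a unit quaternion [w, x, y, z].
In Python, from workcell import env gives the robot as it stands.
- The arm moves only by the shell command python3 -m creep 'ROWS' [OPENING] [FORCE]. ROWS is JSON, a list of rows, each a list of 6 numbers: the shift along the tool's x, y, z in m, then the turn, a rotation vector about the tool's x, y, z in degrees. A call has exactly 8 rows; each row is the pose to reach, as a shift and turn from the pose commanded when the call began, along the tool's axes at that moment; what a row does not reach only later rows make up. A row lasts 1/10 s, in which the tool goes at most 50 mm and 8.59 degrees, less where a joint would pass 70% of its speed; a pose out of reach is approached as far as the arm can. A call with a gripper value outside its range is refused whole. OPENING is the finger opening in m, from 0 to 0.0854, set as the call begins (- or left out, the last holds). The fingers move at their own pace and stop on an object; FORCE is the grip in N (left out, the last holds). Time passes only in rows, so rows that repeat a pose let the fingers close, or fill a call up. It gives the time, the measured TCP pose, the force and the opening at its end, in the units of the state.
- env.get_state(): the state, without advancing time (a new reading comes with each control period).
- env.read_camera(name): name is "scene" or "top" or "wrist"; returns (picture, depth): 384x512x3 uint8, blue, green, red; 384x512 float32, m along the optical axis (not along the pixel's ray), 0 where there is no reading.
- env.camera_params(name): a dict with "fx", "fy", "cx", "cy" (pixels), "position" and "orientation" of the camera in the world. Camera axes: x right, y up, looking along -z (the intrinsics and any distortion apply to the point x, -y, -z); pixel columns grow to the right and rows downward; lengths in m; the calibration is good to about 2 mm. A picture is of the moment at which its call begins: read the wrist's pose just before it. camera_params takes no time and is no camera call; for the wrist camera it gives the pose at the moment of the call.
- env.hand_in(): hands the job in, once; it reports no verdict.
The state is a dict: "clock": time; "joint_pos": joint angles; "qvel": joint speeds; "tau": joint torques, N m; "tcp_pos": TCP position; "orientation": TCP orientation; "wrist_force": force on the tool from outside, world axes, zero at the start; "ft_torque": the same for the moment, N m; "finger_gap": finger opening in m.
Only numpy, scipy, OpenCV 4.12 (cv2) and the standard library are available. Lean on these libraries where they do the work, as an engineer would, in place of code of your own. Each camera call takes 0.05 s, during which the arm holds its last target. There are 200 camera calls.

## Working session

There is one attempt and no reset: what is moved stays moved. The work goes in short steps, Python scripts to look and compute and a shell command to move; the robot and the scene stay as the last step left them, time stands still between calls to the robot, and variables do not carry over. Pictures are saved under pics/ and viewed, about 8 in all and at most 12, crops included, and the job is handed in when it is done.

```bash
mkdir -p pics; ls
cat > h.py <<'E'
import numpy as np, cv2
from scipy.spatial.transform import Rotation as R
from workcell import env
def rot(q): return R.from_quat([q[1],q[2],q[3],q[0]])
def pts(depth,p):
    v,u=np.mgrid[0:depth.shape[0],0:depth.shape[1]]
    c=np.stack([(u-p['cx'])/p['fx']*depth,-(v-p['cy'])/p['fy']*depth,-depth],-1)
    return c@rot(p['orientation']).as_matrix().T+np.array(p['position'])
E
python3 - <<'E'
from h import *
for n in('scene','top'):
    p=env.camera_params(n);im,d=env.read_camera(n);print(n,p)
    cv2.imwrite(f'pics/{n}0.png',im);np.savez(f'{n}0.npz',im=im,d=d)
s=env.get_state();print(s)
E
```

```text
pics
scene {'fx': 488.6754844074071, 'fy': 488.6754844074071, 'cx': 257.313534700536, 'cy': 190.13930216128244, 'position': array([1.47390007, 0.05675191, 1.52083564]), 'orientation': array([0.65664281, 0.18593708, 0.19510641, 0.70440124])}
top {'fx': 395.5416216452468, 'fy': 395.5416216452468, 'cx': 257.42042076930335, 'cy': 192.82524597302842, 'position': array([0.33245454, 0.03140082, 1.41428943]), 'orientation': array([ 0.71274841,  0.05309487, -0.07542084, -0.69532894])}
{'clock': 0.1, 'joint_pos': array([-1.48458840e+00,  3.13932567e-01,  4.51000382e-02,  1.30358996e+00,
        4.56519195e-07,  1.43119336e+00]), 'qvel': array([ 0.00016124, -0.00073415,  0.0017811 , -0.00017299, -0.00012905,
       -0.00119046]), 'tau': array([ 3.31557574e-03, -4.81722915e+01,  2.99245995e+01,  1.26436443e-02,
       -1.66822479e-04,  1.19342496e-05]), 'tcp_pos': array([ 0.12869085, -0.55995518,  0.23049695]), 'orientation': array([-8.12787175e-04,  9.93632620e-01,  1.12665684e-01,  2.19329012e-05]), 'wrist_force': array([-0.36318161,  0.58865891,  0.37320711]), 'ft_torque': array([-0.01822425,  0.0196679 , -0.00415543]), 'finger_gap': 0.08539582288489035}
```

View pics/top0.png

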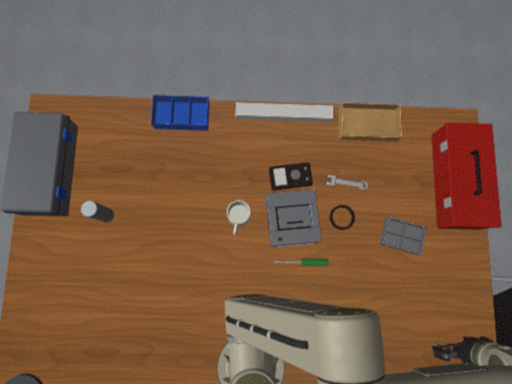

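View pics/scene0.png

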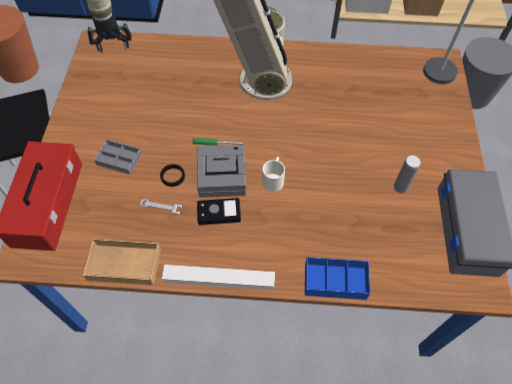

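The top view shows the printer at about (293,218), with the dark rib near (294,222). The mug is at (238,212), tape (342,217), meter (291,176) and driver (302,262). I'll zoom in and measure.

Run:
```python
from h import *
z=np.load('top0.npz');im,d=z['im'],z['d'];P=pts(d,env.camera_params('top'))
z2=np.load('scene0.npz');P2=pts(z2['d'],env.camera_params('scene'))
a=cv2.resize(im[180:255,255:330],None,fx=8,fy=8,interpolation=2)[:, :400*2]
b=cv2.resize(z2['im'][135:205,185:255],None,fx=6,fy=6,interpolation=2)
cv2.imwrite('pics/crop.png',cv2.resize(a,(600,600))[:, :]);
o=np.zeros((420,800,3),np.uint8);o[:,:380]=cv2.resize(a,(380,420));o[:,380:]=b[:,:420];cv2.imwrite('pics/crop.png',o)
for n,Q,sl in(('top',P,np.s_[180:255,255:330]),('scene',P2,np.s_[135:205,185:255])):
    q=Q[sl].reshape(-1,3)
    for lo,hi in((.07,.0835),(.0845,.1)):
        m=(q[:,2]>lo)&(q[:,2]<hi); r=cv2.minAreaRect(q[m][:,:2].astype(np.float32)*1000);print(n,lo,m.sum(),np.median(q[m],0),r)
    print(n,'table z',np.median(Q[150:160,200:230,2]))
```

```text
top 0.07 1464 [ 0.50015303 -0.13446625  0.08050567] ((500.60748291015625, -133.1590118408203), (180.75379943847656, 170.93048095703125), 6.960713863372803)
top 0.0845 863 [ 0.49987    -0.13040662  0.08867565] ((499.23931884765625, -130.77911376953125), (175.57269287109375, 165.09165954589844), 7.201394557952881)
top table z 0.0011689306487799866
scene 0.07 1450 [ 0.5176147  -0.13033231  0.07754824] ((504.6083068847656, -131.90951538085938), (185.22616577148438, 170.00848388671875), 6.861448287963867)
scene 0.0845 379 [ 0.50618303 -0.1358113   0.0872327 ] ((511.4642333984375, -134.52511596679688), (171.85818481445312, 157.62852478027344), 4.852667331695557)
scene table z 0.07906322858878934
```

View pics/crop.png

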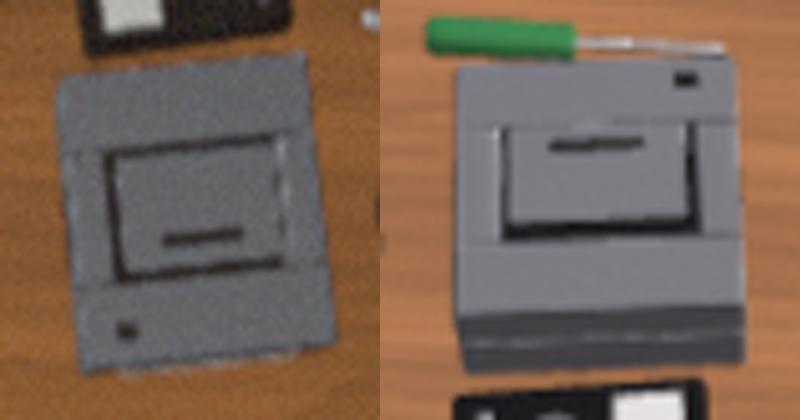

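The front, with the tear edge and rib, faces the robot. The printer's centre is near (0.501,-0.133) with a yaw of +7°, and the measured sizes and heights agree with those given. Next I'll move above the rib with the fingers shut.

```bash
python3 -m creep '[[0.03,-0.023,0,0,0,1],[0.07,-0.053,0,0,0,2],[0.115,-0.088,0,0,0,3],[0.16,-0.122,0,0,0,4],[0.205,-0.156,0,0,0,6],[0.25,-0.19,0,0,0,6],[0.295,-0.225,0,0,0,6],[0.33,-0.25,0,0,0,6]]' 0 30
python3 - <<'E'
from h import *
s=env.get_state();print(s['tcp_pos'],rot(s['orientation']).as_matrix().round(3).tolist(),s['finger_gap'])
M=rot(s['orientation']).as_matrix();print(M.T@(np.array([.4826,-.1348,.14])-s['tcp_pos']))
E
```

```text
clock: 0.9
tcp_pos: [0.378, -0.2609, 0.2311]
orientation: [-0.0, 0.998, 0.06, -0.0]
wrist_force: [1.1, -0.9, 0.1]
finger_gap: 0.0001
[ 0.37799669 -0.26087934  0.23114678] [[0.993, 0.12, -0.0], [0.12, -0.993, 0.0], [-0.0, -0.0, -1.0]] 9.441417206914755e-05
[ 0.119037   -0.1125607   0.09113655]
```

```bash
python3 -m creep '[[0.02,-0.019,0,0,0,0],[0.05,-0.048,0.01,0,0,0],[0.08,-0.076,0.02,0,0,0],[0.105,-0.1,0.03,0,0,0],[0.119,-0.1126,0.04,0,0,0],[0.119,-0.1126,0.05,0,0,0],[0.119,-0.1126,0.05,0,0,0],[0.119,-0.1126,0.05,0,0,0]]'
python3 - <<'E'
from h import *
p=env.camera_params('wrist');s=env.get_state();im,d=env.read_camera('wrist');P=pts(d,p)
print(s['tcp_pos'],p['position'],s['wrist_force'])
np.savez('w1.npz',im=im,d=d,P=P);cv2.imwrite('pics/w1.png',im)
m=(P[...,2]>.0845)&(P[...,2]<.1);print(np.median(P[m],0),m.sum())
E
```

```text
clock: 1.7
tcp_pos: [0.4811, -0.1372, 0.181]
orientation: [-0.0, 0.998, 0.06, -0.001]
wrist_force: [-0.2, 1.0, 0.4]
finger_gap: -0.0
[ 0.4810618  -0.13718784  0.18103328] [ 0.56035545 -0.12736275  0.32413524] [-0.195594    0.97588657  0.443987  ]
[ 0.5054351  -0.12624745  0.08890837] 15168
```

View pics/w1.png

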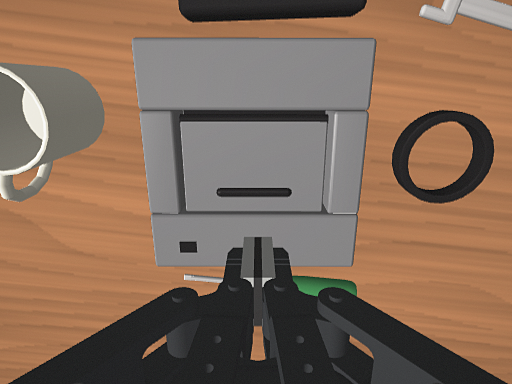

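The wrist view shows the shut cover with its rib at about (254,192). The fingertips are near (258,240), and the camera sits on the tool's +x side.

Run:
```python
from h import *
z=np.load('w1.npz');im,P=z['im'],z['P'];g=cv2.cvtColor(im,6)
def show(n,m):
    q=P[m][:,:2].astype(np.float32)*1000;print(n,m.sum(),cv2.minAreaRect(q),P[m].mean(0))
m=np.zeros(g.shape,bool);m[183:201,210:298]=g[183:201,210:298]<80;show('rib',m)
m=np.zeros(g.shape,bool);m[120:212,178:330]=True;m&=P[...,2]>.0865;m&=g>100;show('cover',m)
m=np.zeros(g.shape,bool);m[30:262,120:390]=True;m&=abs(P[...,2]-.08)<.004;m&=g>100;show('case',m)
s=env.get_state();M=rot(s['orientation']).as_matrix();print(s['tcp_pos'],(M.T@np.array([.0,0,1])))
```

```text
rib 658 ((510.1246643066406, -120.83422088623047), (85.61251068115234, 54.16194152832031), 24.913837432861328) [ 0.48206192 -0.13401814  0.09229524]
cover 11879 ((512.78857421875, -129.62527465820312), (95.01554107666016, 105.21484375), 6.668535232543945) [ 0.50243038 -0.13098308  0.08989875]
case 31354 ((502.25994873046875, -131.4024658203125), (174.24061584472656, 170.5464630126953), 6.984874248504639) [ 0.52010278 -0.12923088  0.08054388]
[ 0.48136683 -0.13750273  0.18152382] [-1.63389934e-04  2.61813337e-04 -9.99999952e-01]
```

```bash
python3 -m creep '[[0.0015,-0.003,0.015,0,0,0],[0.0015,-0.003,0.04,0,0,0],[0.0015,-0.003,0.065,0,0,0],[0.0015,-0.003,0.08,0,0,0],[0.0015,-0.003,0.085,0,0,0],[0.0015,-0.003,0.0885,0,0,0],[0.0015,-0.003,0.0885,0,0,0],[0.0015,-0.003,0.0885,0,0,0]]'
python3 -m creep '[[0,0,0.002,0,0,0],[0,0,0.004,0,0,0],[0,0,0.0055,0,0,0],[0,0,0.0065,0,0,0],[0,0,0.0075,0,0,0],[0,0,0.008,0,0,0],[0,0,0.008,0,0,0],[0,0,0.008,0,0,0]]'
```

```text
clock: 2.55
tcp_pos: [0.4836, -0.1341, 0.0938]
orientation: [0.0, 0.998, 0.06, 0.001]
wrist_force: [-0.2, 0.7, 0.3]
finger_gap: -0.0002
clock: 3.35
tcp_pos: [0.4832, -0.1338, 0.0849]
orientation: [0.0, 0.998, 0.06, 0.0]
wrist_force: [0.7, -1.8, 2.8]
finger_gap: -0.0003
```

```bash
python3 -m creep '[[0,0,0.0012,0,0,0],[0,0,0.0015,0,0,0],[0,0,-0.03,0,0,0],[-0.01,0,-0.07,0,0,0],[-0.03,0,-0.11,0,0,0],[-0.04,0,-0.14,0,0,0],[-0.05,0,-0.15,0,0,0],[-0.05,0,-0.15,0,0,0]]'
python3 - <<'E'
from h import *
for n in('wrist','top'):
    p=env.camera_params(n);im,d=env.read_camera(n);P=pts(d,p);np.savez(n+'2.npz',im=im,d=d,P=P);cv2.imwrite(f'pics/{n}2.png',im)
E
```

```text
clock: 4.15
tcp_pos: [0.433, -0.1395, 0.2356]
orientation: [0.0, 0.998, 0.06, 0.001]
wrist_force: [0.6, -0.3, 0.1]
finger_gap: -0.0001
```

View pics/wrist2.png

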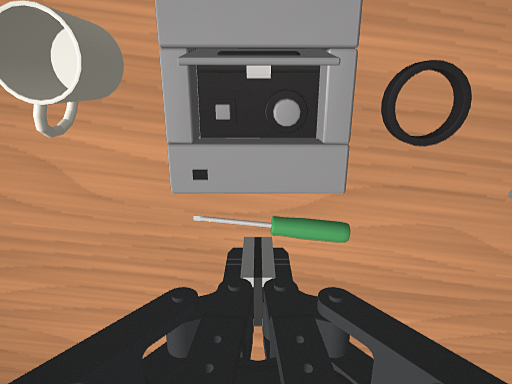

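The cover popped open. The round button is at about (287,112) and the square one at (222,112).

Run:
```python
from h import *
z=np.load('wrist2.npz');im,P=z['im'],z['P'];g=cv2.cvtColor(im,6)
for n,sl in(('reset',np.s_[92:132,265:308]),('feed',np.s_[100:124,212:234])):
    m=np.zeros(g.shape,bool);m[sl]=g[sl]>90;print(n,m.sum(),P[m].mean(0),np.median(P[m],0),np.ptp(P[m],0))
m=np.zeros(g.shape,bool);m[40:70,180:345]=True;m&=P[...,2]>.13;print('cover',P[m].min(0),P[m].max(0))
s=env.get_state();M=rot(s['orientation']).as_matrix();print(s['tcp_pos'])
p=np.array([.491,-.161,.063]);print('exp tool',M.T@(p-s['tcp_pos']))
```

```text
reset 578 [ 0.48953203 -0.15930211  0.06837716] [ 0.48948098 -0.15939982  0.06743573] [0.03476962 0.04257943 0.32278001]
feed 215 [ 0.48193976 -0.09956819  0.06095855] [ 0.48206699 -0.09957857  0.05954595] [0.0375851  0.03816663 0.32628862]
cover [ 0.51193775 -0.18082599  0.13061084] [ 0.53731994 -0.0762345   0.37894087]
[ 0.43292333 -0.13913498  0.23339155]
exp tool [0.05520373 0.0289277  0.17029385]
```

```bash
python3 -m creep '[[0.015,0.007,0.01,0,4,0],[0.035,0.018,0.03,0,9,0],[0.055,0.025,0.06,0,14,0],[0.061,0.0276,0.09,0,14,0],[0.061,0.0276,0.115,0,14,0],[0.061,0.0276,0.13,0,14,0],[0.061,0.0276,0.14,0,14,0],[0.061,0.0276,0.14,0,14,0]]'
python3 - <<'E'
from h import *
n='wrist';p=env.camera_params(n);im,d=env.read_camera(n);cv2.imwrite(f'pics/{n}3.png',im)
s=env.get_state();M=rot(s['orientation']).as_matrix();print(s['tcp_pos'],M.round(3).tolist());print(M.T@(np.array([.497,-.159,.068])-s['tcp_pos']),M.T@[0,0,-.01])
E
```

```text
clock: 5.05
tcp_pos: [0.4955, -0.1583, 0.0918]
orientation: [-0.009, 0.991, 0.06, 0.119]
wrist_force: [0.1, -0.3, 0.4]
finger_gap: 0.0001
[ 0.49646634 -0.15888828  0.09328331] [[0.964, 0.121, 0.238], [0.117, -0.993, 0.031], [0.24, -0.002, -0.971]]
[-0.00555872  0.0002249   0.02466968] [-2.39682589e-03  1.95407669e-05  9.70849338e-03]
```

View pics/wrist3.png

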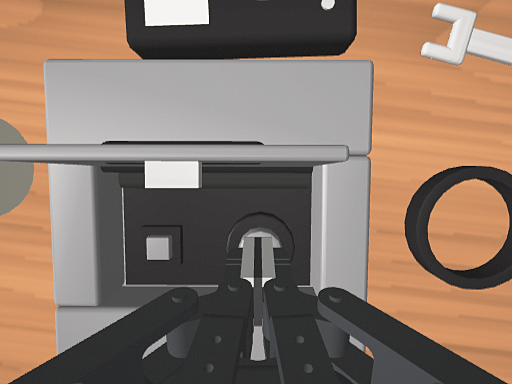

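The tips are centred above the round button, with the cover and the square button well clear. I'll press straight down.

```bash
python3 -m creep '[[-0.002,0,0.008,0,0,0],[-0.004,0,0.016,0,0,0],[-0.0058,0,0.023,0,0,0],[-0.0067,0,0.027,0,0,0],[-0.0074,0,0.03,0,0,0],[-0.0079,0,0.032,0,0,0],[-0.0082,0,0.033,0,0,0],[-0.0082,0,0.033,0,0,0]]'
```

```text
clock: 5.9
tcp_pos: [0.4974, -0.1597, 0.0623]
orientation: [-0.007, 0.991, 0.06, 0.122]
wrist_force: [-8.5, 3.2, 14.7]
finger_gap: 0.0001
```

Run:
```python
from h import *
o=[]
for n,sl in(('wrist',np.s_[84:384,56:456]),('scene',np.s_[120:210,160:280])):
    im,d=env.read_camera(n);o.append(cv2.resize(im[sl],(400,300),interpolation=2))
cv2.imwrite('pics/c4.png',np.hstack(o));s=env.get_state();print(s['tcp_pos'],s['wrist_force'],s['ft_torque'])
```

```text
[ 0.49736909 -0.15965621  0.06230507] [-7.35470022  2.66808063 14.72120342] [0.46840594 1.04412946 0.12065532]
```

View pics/c4.png

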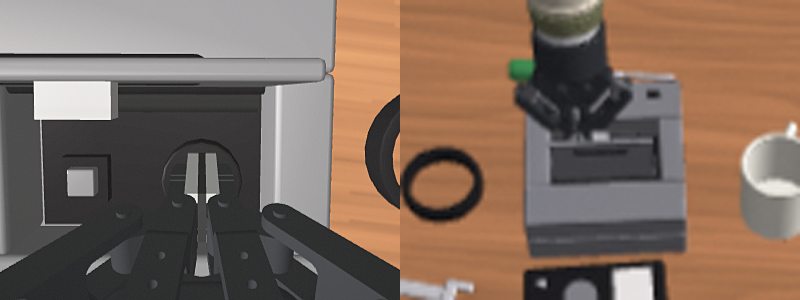

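There's contact at 15 N with some side load, probably the rear edge of the tips on the collar rim. I'll lift, shift 5 mm forward and press again.

```bash
python3 -m creep '[[0.0012,0,-0.005,0,0,0],[0.0024,0,-0.0097,0,0,0],[-0.0025,0,-0.0109,0,0,0],[-0.0025,0,-0.0109,0,0,0],[-0.0035,0,-0.007,0,0,0],[-0.004,0,-0.005,0,0,0],[-0.0042,0,-0.004,0,0,0],[-0.0042,0,-0.004,0,0,0]]'
python3 -m creep '[[-0.0004,0,0.0014,0,0,0],[-0.0007,0,0.0028,0,0,0],[-0.0007,0,0.0028,0,0,0],[-0.0007,0,0.0028,0,0,0],[-0.0007,0,0.0028,0,0,0],[-0.0007,0,0.0028,0,0,0],[-0.0007,0,0.0028,0,0,0],[-0.0007,0,0.0028,0,0,0]]'
```

```text
clock: 6.8
tcp_pos: [0.4922, -0.1603, 0.0635]
orientation: [-0.007, 0.991, 0.06, 0.122]
wrist_force: [-1.7, -0.9, 4.2]
finger_gap: 0.0
clock: 7.6
tcp_pos: [0.4924, -0.1604, 0.0622]
orientation: [-0.007, 0.991, 0.06, 0.122]
wrist_force: [-8.5, 1.3, 17.3]
finger_gap: -0.0002
```

```bash
python3 -m creep '[[0.0005,0,-0.002,0,0,0],[0.0005,0,-0.002,0,0,0],[0.0005,0,-0.002,0,0,0],[0.0005,0,-0.002,0,0,0],[0.0005,0,-0.002,0,0,0],[0.0005,0,-0.002,0,0,0],[0.0005,0,-0.002,0,0,0],[0.0005,0,-0.002,0,0,0]]' | grep -E 'tcp|force'
python3 -m creep '[[0.0005,0,-0.002,0,0,0],[0.0005,0,-0.002,0,0,0],[0.0005,0,-0.002,0,0,0],[0.0005,0,-0.002,0,0,0],[0.0005,0,-0.002,0,0,0],[0.0005,0,-0.002,0,0,0],[0.0005,0,-0.002,0,0,0],[0.0005,0,-0.002,0,0,0]]' | grep -E 'tcp|force'
python3 -m creep '[[0.0005,0,-0.002,0,0,0],[0.0005,0,-0.002,0,0,0],[0.0005,0,-0.002,0,0,0],[0.0005,0,-0.002,0,0,0],[0.0005,0,-0.002,0,0,0],[0.0005,0,-0.002,0,0,0],[0.0005,0,-0.002,0,0,0],[0.0005,0,-0.002,0,0,0]]' | grep -E 'tcp|force'
python3 -m creep '[[0.0005,0,-0.002,0,0,0],[0.0005,0,-0.002,0,0,0],[0.0005,0,-0.002,0,0,0],[0.0005,0,-0.002,0,0,0],[0.0005,0,-0.002,0,0,0],[0.0005,0,-0.002,0,0,0],[0.0005,0,-0.002,0,0,0],[0.0005,0,-0.002,0,0,0]]' | grep -E 'tcp|force'
python3 - <<'E'
from h import *
f=[]
for i in range(6): s=env.get_state();f.append(s['wrist_force']);env.read_camera('wrist')
print(np.mean(f,0),np.std(f,0))
E
```

```text
tcp_pos: [0.4922, -0.1602, 0.0628]
wrist_force: [-2.8, -0.8, 3.0]
tcp_pos: [0.4923, -0.1602, 0.0649]
wrist_force: [-0.9, -1.2, 3.4]
tcp_pos: [0.4923, -0.1602, 0.067]
wrist_force: [0.1, -0.7, 3.1]
tcp_pos: [0.4922, -0.1601, 0.0689]
wrist_force: [0.1, 0.3, 0.0]
[-0.23867023  0.28412311  0.26879156] [0.33784523 0.2011657  0.61150055]
```

Run:
```python
from h import *
z=np.load('wrist2.npz');im,P=z['im'],z['P'];g=cv2.cvtColor(im,6)
Z=cv2.medianBlur(P[...,2].astype(np.float32),5)
for v in (105,112,118):
    print(v,[(u,int(g[v,u]),round(float(Z[v,u])*1000,1)) for u in range(240,322,4)])
for u in (287,):
    print(u,[(v,int(g[v,u]),round(float(Z[v,u])*1000,1)) for v in range(84,146,3)])
print('case',np.median(Z[160:180,220:330]),'feed',np.median(Z[106:118,217:228]))
```

```text
105 [(240, 46, 46.6), (244, 46, 46.7), (248, 46, 46.6), (252, 42, 46.5), (256, 45, 46.7), (260, 46, 46.7), (264, 46, 47.2), (268, 45, 57.4), (272, 46, 57.5), (276, 164, 66.3), (280, 154, 67.6), (284, 153, 67.6), (288, 148, 67.3), (292, 145, 67.5), (296, 138, 67.1), (300, 42, 57.6), (304, 44, 57.6), (308, 46, 47.0), (312, 43, 46.9), (316, 35, 46.8), (320, 135, 59.4)]
112 [(240, 45, 46.7), (244, 45, 46.5), (248, 45, 46.5), (252, 43, 46.6), (256, 43, 46.6), (260, 46, 46.5), (264, 40, 47.3), (268, 45, 57.4), (272, 37, 58.5), (276, 155, 67.5), (280, 151, 67.6), (284, 148, 67.8), (288, 147, 67.5), (292, 143, 67.8), (296, 138, 67.6), (300, 66, 65.0), (304, 42, 57.7), (308, 46, 47.1), (312, 44, 46.6), (316, 38, 46.9), (320, 136, 61.5)]
118 [(240, 44, 46.5), (244, 47, 46.6), (248, 43, 46.5), (252, 44, 46.4), (256, 46, 46.5), (260, 45, 46.2), (264, 43, 46.9), (268, 43, 57.3), (272, 38, 57.4), (276, 167, 67.1), (280, 150, 67.7), (284, 147, 67.7), (288, 143, 67.6), (292, 141, 67.6), (296, 138, 67.5), (300, 39, 58.2), (304, 42, 57.2), (308, 42, 46.7), (312, 45, 46.7), (316, 38, 46.8), (320, 136, 63.0)]
287 [(84, 50, 46.7), (87, 44, 46.8), (90, 44, 56.8), (93, 46, 57.7), (96, 45, 57.5), (99, 123, 65.4), (102, 152, 67.5), (105, 150, 67.3), (108, 149, 67.5), (111, 145, 67.6), (114, 147, 67.5), (117, 146, 67.9), (120, 143, 67.6), (123, 143, 67.2), (126, 60, 65.9), (129, 44, 57.8), (132, 41, 57.3), (135, 41, 46.9), (138, 72, 47.8), (141, 77, 63.5), (144, 103, 79.1)]
case 0.080661386 feed 0.059669297
```

The button top is really near 66 mm: the depth reads 67.5 with about a 1.5 mm bias, and contact was felt there. The collar lies well below it. The 17 N hard stop 6 mm below first contact was therefore the button fully in, and the force went back to 0 on release. Now I'll rise clear and go behind the cover.

```bash
python3 -m creep '[[0.0048,0,-0.0194,0,0,0],[0.012,0,-0.0485,0,0,0],[0.0216,0,-0.0874,0,0,0],[0.0312,0,-0.126,0,0,0],[0.0408,0,-0.165,0,-4,0],[0.0456,0,-0.1845,0,-9,0],[0.0456,0,-0.1845,0,-14,0],[0.0456,0,-0.1845,0,-14,0]]'
python3 - <<'E'
from h import *
n='wrist';p=env.camera_params(n);im,d=env.read_camera(n);P=pts(d,p);cv2.imwrite(f'pics/{n}5.png',im)
s=env.get_state();M=rot(s['orientation']).as_matrix();print(s['tcp_pos'],M.round(3).tolist());print(M.T@(np.array([.567,-.1245,.259])-s['tcp_pos']))
m=(abs(P[...,2]-.0805)<.003);m[:, :90]=0;m[:,430:]=0;print(cv2.minAreaRect(P[m][:,:2].astype(np.float32)*1000))
m=(P[...,2]>.11)&(P[...,2]<.16)&(P[...,0]>.5);print(m.sum(),P[m].min(0),P[m].max(0),P[m].mean(0))
E
```

```text
clock: 11.9
tcp_pos: [0.4938, -0.1605, 0.259]
orientation: [0.0, 0.998, 0.061, -0.0]
wrist_force: [-0.2, 0.6, -0.4]
finger_gap: -0.0001
[ 0.49288898 -0.16018981  0.25828149] [[0.993, 0.122, 0.0], [0.122, -0.993, 0.0], [0.0, -0.0, -1.0]]
[ 0.07791042 -0.02638558 -0.00070048]
((499.6462097167969, -131.6431427001953), (179.75418090820312, 169.82998657226562), 6.793348789215088)
1745 [ 0.52792128 -0.17953099  0.11013203] [ 0.54739631 -0.07508188  0.15565992] [ 0.53895833 -0.12699221  0.14813389]
```

View pics/wrist5.png

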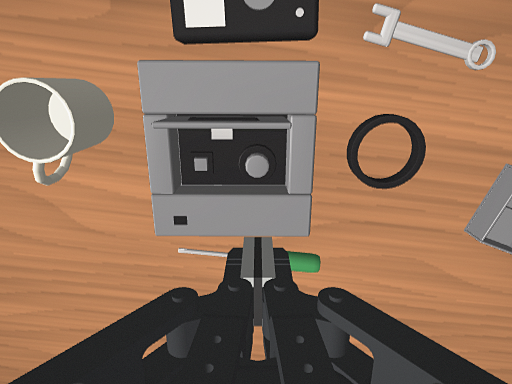

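The button is back out, the cover is open and the printer hasn't moved. I'll go over and down behind the cover.

```bash
python3 -m creep '[[0.02,-0.006,0,0,0,0],[0.05,-0.015,0,0,0,0],[0.08,-0.026,0,0,0,0],[0.086,-0.0264,0.025,0,0,0],[0.086,-0.0264,0.06,0,0,0],[0.086,-0.0264,0.095,0,0,0],[0.086,-0.0264,0.118,0,0,0],[0.086,-0.0264,0.124,0,0,0]]'
python3 -m creep '[[-0.003,0,0,0,0,0],[-0.006,0,0,0,0,0],[-0.009,0,0,0,0,0],[-0.012,0,0,0,0,0],[-0.016,0,0,0,0,0],[-0.02,0,0,0,0,0],[-0.024,0,0,0,0,0],[-0.028,0,0,0,0,0]]'
```

```text
clock: 12.75
tcp_pos: [0.5708, -0.1228, 0.1314]
orientation: [-0.001, 0.998, 0.06, -0.003]
wrist_force: [-1.0, 0.2, 0.3]
finger_gap: 0.0
clock: 13.55
tcp_pos: [0.5467, -0.1272, 0.1356]
orientation: [0.0, 0.998, 0.061, 0.001]
wrist_force: [1.3, 0.6, 2.2]
finger_gap: -0.0002
```

```bash
python3 -m creep '[[0,0,-0.008,0,0,0],[-0.005,0,-0.0085,0,0,0],[-0.0157,0,-0.0065,0,0,0],[-0.0257,0,-0.0028,0,0,0],[-0.035,0,0.0026,0,0,0],[-0.043,0,0.0095,0,0,0],[-0.0498,0,0.0177,0,0,0],[-0.0551,0,0.0269,0,0,0]]'
python3 - <<'E'
from h import *
n='wrist';im,d=env.read_camera(n);s=env.get_state();print(s['tcp_pos'],s['wrist_force'])
c=rot([1,0,0,0]);a=np.radians(6.97);h=np.array([.5361,-.1287]);print('f',-(s['tcp_pos'][:2]-h)@[np.cos(a),np.sin(a)],'z',s['tcp_pos'][2]-.083)
cv2.imwrite('pics/w6.png',im)
E
```

```text
clock: 14.35
tcp_pos: [0.4893, -0.134, 0.1076]
orientation: [0.0, 0.998, 0.06, -0.001]
wrist_force: [-2.4, -1.9, 3.9]
finger_gap: -0.0005
[ 0.48815047 -0.13349639  0.10590321] [-1.40171267 -1.36092953  0.89369309]
f 0.04817721323093793 z 0.02290321175375558
```

View pics/w6.png

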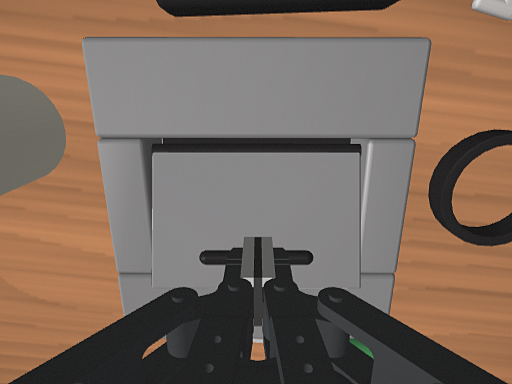

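The cover is under the fingers at about 17°, with the rib across (256,257) right at the tips. I'll push it down to the stop.

```bash
python3 -m creep '[[-0.002,0,0.005,0,0,0],[-0.003,0,0.01,0,0,0],[-0.004,0,0.014,0,0,0],[-0.004,0,0.017,0,0,0],[-0.004,0,0.019,0,0,0],[-0.004,0,0.0205,0,0,0],[-0.004,0,0.0215,0,0,0],[-0.004,0,0.022,0,0,0]]'
python3 -m creep '[[0,0,0.0005,0,0,0],[0,0,0.001,0,0,0],[0,0,0.001,0,0,0],[0,0,0.001,0,0,0],[0,0,0.001,0,0,0],[0,0,0.001,0,0,0],[0,0,0.001,0,0,0],[0,0,0.001,0,0,0]]'
```

```text
clock: 15.2
tcp_pos: [0.4874, -0.134, 0.0862]
orientation: [0.0, 0.998, 0.061, -0.0]
wrist_force: [-1.9, -0.0, 2.2]
finger_gap: 0.0002
clock: 16.0
tcp_pos: [0.4877, -0.1341, 0.0851]
orientation: [-0.0, 0.998, 0.06, 0.0]
wrist_force: [-0.5, 0.2, 1.6]
finger_gap: -0.0001
```

```bash
python3 -m creep '[[0,0,0.0005,0,0,0],[0,0,0.001,0,0,0],[0,0,0.0015,0,0,0],[0,0,0.0015,0,0,0],[0,0,0.0015,0,0,0],[0,0,0.0015,0,0,0],[0,0,0.0015,0,0,0],[0,0,0.0015,0,0,0]]'
```

```text
clock: 16.8
tcp_pos: [0.4877, -0.1342, 0.0845]
orientation: [0.0, 0.998, 0.061, 0.0]
wrist_force: [-3.5, 1.6, 9.0]
finger_gap: 0.0001
```

The force rose to 9 N at the stop. I'll lift slowly at first, then clear, and check.

```bash
python3 -m creep '[[0,0,-0.002,0,0,0],[0,0,-0.005,0,0,0],[0,0,-0.01,0,0,0],[0,0,-0.03,0,0,0],[-0.005,0,-0.07,0,0,0],[-0.01,0,-0.11,0,0,0],[-0.02,0,-0.15,0,0,0],[-0.02,0,-0.15,0,0,0]]'
python3 -m creep '[[-0.02,0,-0.01,0,0,0],[-0.03,0,-0.01,0,0,0],[-0.03,0,-0.01,0,0,0],[-0.03,0,-0.01,0,0,0],[-0.03,0,-0.01,0,0,0],[-0.03,0,-0.01,0,0,0],[-0.03,0,-0.01,0,0,0],[-0.03,0,-0.01,0,0,0]]'
python3 - <<'E'
from h import *
n='wrist';p=env.camera_params(n);im,d=env.read_camera(n);P=pts(d,p)
m=(abs(P[...,2]-.0805)<.003);m[:, :90]=0;m[:,430:]=0;print(cv2.minAreaRect(P[m][:,:2].astype(np.float32)*1000))
t,_=env.read_camera('top');t0=np.load('top0.npz')['im']
m=(P[...,2]>.086)&(P[...,2]<.16)&(abs(P[...,0]-.51)<.05)&(abs(P[...,1]+.13)<.06);print(m.sum(),np.percentile(P[m][:,2],[5,50,95]))
cv2.imwrite('pics/f7.png',np.hstack([cv2.resize(im,(400,300)),cv2.resize(t[80:280,60:460],(400,300))]))
s=env.get_state();print(s['clock'],s['tcp_pos'])
E
```

```text
clock: 17.6
tcp_pos: [0.4699, -0.138, 0.2396]
orientation: [0.003, 0.998, 0.06, 0.004]
wrist_force: [-0.3, 0.2, -0.1]
finger_gap: -0.0001
clock: 18.4
tcp_pos: [0.4381, -0.1401, 0.2434]
orientation: [-0.0, 0.998, 0.061, -0.0]
wrist_force: [-0.1, 0.6, 1.0]
finger_gap: -0.0001
((492.3812561035156, -99.94332122802734), (172.93850708007812, 234.7484893798828), 7.078055381774902)
10227 [0.08747064 0.08873943 0.09023909]
18.5 [ 0.4380545  -0.14016596  0.24352122]
```

View pics/f7.png

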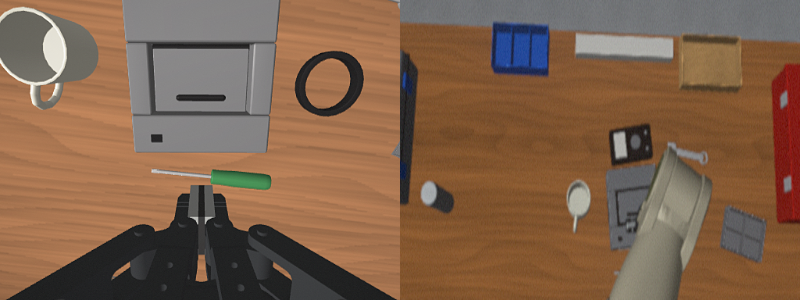

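The cover is shut and level at 88.7 mm, 1.6 s after release. Nothing else has moved and the arm is clear.

```bash
python3 -c "
from workcell import env
print(env.hand_in())"
```

```text
the job is handed in; nothing more can be done
None
```

I opened the cover, pressed the reset button fully in, shut the cover again and handed the job in at 18.5 s. Joint angles aren't reported, so everything below comes from camera and force readings.

- **Opening:** I pressed the rib to the stop, and the wrist camera showed the cover popped open.
- **Reset button:** I pressed it to a hard stop 6 mm below first contact, at 17 N. On release the force went back to zero, and a picture showed the button out with the cover open.
- **Closing:** I pushed the cover over from behind and down to its stop (9 N). After 1.6 s clear of it, the cover was still flat, with its top reading 88.7 mm (88 nominal).
- **Surroundings:** A check after the reset press showed the printer within about 2 mm of its starting position. The square button was never touched, and the final pictures show no visible change in the bystanders, though the arm hid part of the top view.

**Checks that failed or disagreed:**
- The reset button's top was at about 66 mm, not the 63 mm given. Depth and touch agreed on this.
- My first reset press already met the stop, and I took that for the collar rim. I shifted 5 mm forward and pressed again, which turned out not to be needed.
- The last automatic fit of the printer's outline picked up the mug as well and was useless, so the printer's final position was only judged by eye.

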